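Run the sample slide home under the spark head

TASK

Bring the sample under the spark head of the small test stand: press the round lock button on the sliding carriage, keep it held down while you push the carriage along its rails right up against the end stop (the head's column), then let go so that the button springs up and the carriage is locked there. Do not pick anything up: the metal sample disc rides along in its recess, the carriage must not be forced or moved on with the button up, and the spare disc, tin and brush nearby stay where they are.

Things in the scene. Friction and masses are not known exactly. Their poses are not given: they have to be found in the camera images.
- stand: Fixed test stand: grey base plate 120 x 360 mm with two steel rails; origin at the centre of its underside on the bench, x across the rails, y along them: the carriage slides level, towards +y of this frame. It stands anywhere about the bench, turned up to 0.65 rad either way; its y axis points roughly to the robot's left.
- carriage (a joint): Travel of the aluminium carriage (92 mm wide, 170 mm long, top 45 mm above the bench) along the stand's +y, m: 0 at the start, 0.130 against the end stop. Unlocked, it slides with about 2 N of friction. A rack under it with a notch each 13 mm catches it wherever the button comes up; in a notch it has 1.5 mm of play.
- lock (a joint): Depth of the round black lock button in the carriage, m: 0 up (locked), 0.008 fully down. Spring: about 2.3 N to start, 5.9 N fully down. The lock is free from 0.0045 on; keep it deeper than that all the way. It springs up by itself in the notch at the end stop.
- button_top (a point): Centre of the button's flat top, 40 mm across; 59 mm above the bench when up and 51 mm when fully down. It rides on the carriage, on the stand's centre line, 125 mm behind the stand's origin (-y) at the start.
- lip (a point): Middle of the top edge of the upright push lip of the carriage, on its face towards the button: 70 mm wide, 9.5 mm thick, its top 79 mm above the bench. It stands on the -y side of the button, its face 25.5 mm from the button's centre, so a fingertip on the button can push the carriage by friction and cannot slip back farther than the lip.
- recess (a point): Middle of the floor of the round recess (42 mm across, 6 mm deep, floor 39 mm above the bench) in the carriage in which the sample disc lies, 92.5 mm ahead (+y) of the button's centre.
- sample_center (a point): Centre of the loose metal sample disc in the recess, 40 mm across, 16 mm high, 55 g; it stands 10 mm proud of the carriage.
- spare_center (a point): Bystander: centre of a like disc lying on the bench beside the stand, 40 mm across, 16 mm high.
- tin_center (a point): Bystander: centre of a round steel tin, 60 mm across, 55 mm high, on the bench beside the stand.
- brush_grip (a point): Bystander: the grip of a wooden hand brush, 170 mm long, lying on the bench beside the stand.
- end_stop (a point): Middle of the end stop: the face, 140 mm from the stand's origin along +y, 55 mm above the bench, of the grey-painted column (100 mm wide, 40 mm thick, 116 mm high) at the stand's +y end. A head arm 50 mm wide reaches 77 mm out from this face over the carriage, 90 to 116 mm above the bench, with a short electrode under it that clears the sample disc.
Not all that is in view belongs to the job. What is shaped like the part that bears sample_center but turquoise is not meant.

How it is judged (in metres and radians):
On the way, in this order (a step that is already met when the one before it is completed fails the run):
1. the lock button is pressed down with the carriage still at its start (value of joint lock above 0.004 m and value of joint carriage below 0.02 m), for 0.05 s.
2. the carriage is against the end stop with the button still held down (value of joint carriage above 0.127 m and value of joint lock above 0.004 m), for 0.1 s.
At the end, for the whole second after the job is handed in: The carriage stands within 3 mm of its end stop, the button is up again (within 1.5 mm) so that it is locked there, and the sample disc lies at rest in its recess (value of joint carriage above 0.127 m and value of joint lock below 0.0015 m and distance between sample_center and recess below 0.013 m and linear speed of sample below 0.02 m/s); the robot touches nothing.
It fails at once if the carriage is forced or moved on with the lock button up (value of joint carriage between 0.006 and 0.122 m and value of joint lock below 0.003 m).
It fails at once if the sample disc is lifted or leaves its recess (distance between sample_center and recess above 0.014 m).
It fails at once if a bystander is moved more than 15 mm (distance of any of spare_center, tin_center, brush_grip from where it was at the start of the episode above 0.015 m).
It also fails if it takes over 38 s, if anything falls off the work surface, if the arm or the gripper's body presses on something with over 40 N, if the wrist force passes 120 N, or if a joint passes its speed limit or range.

ROBOT

A 7-joint arm with a two-finger parallel gripper is mounted at the origin on the work surface. World frame = base frame: x ahead of the robot, y to its left, z up, the work surface at z = 0. Lengths are in mm, angles in rad, forces in N, time in s.
With the tool pointing down it reaches from about 400 to 850 mm from the base axis. Payload 10.4 kg.
Tool frame: the origin (TCP) lies on the mounting face of the last link; the fingertips stand 173 mm ahead of it and the grasp point (between the pads) lies 155 mm ahead of it; z points along the fingers, y is the direction in which the jaws open and shut (so a half turn about z gives the same grasp; the last joint's range is limited). The gripper opens to 85 mm and grips with 20 to 120 N. Pads are 22 mm wide; open, the fingers measure 114 mm over their backs; the gripper's body (76 mm by 85 mm) begins 54 mm behind the grasp point. The pads swing forward as they close: fully open they stand 13 mm farther back than shut.
Start: joints at [1.235, 0.332, -0.065, 1.46, 0.022, 1.35, -0.088], TCP at [192.341, -594.674, 404.738] pointing down, gripper open.
Joint ranges: [-2.6, 2.6], [-0.5, 2.12], [-1.47, 1.34], [0.16, 2.42], [-1.27, 4.41], [0.06, 2.06], [-2.6, 2.6]. Speed limits (rad/s): [2.22, 2.22, 2.79, 2.79, 3.14, 3.14, 3.14].

INTERFACE

Orientations are given as a rotation vector (axis times angle).
In Python, from station import r, optics, ticket gives the robot as it stands.
- The arm moves only by the tool arm_command, never from a script. Its argument "targets" is a list that holds one entry, the list of rows, each a list of 7 numbers: the shift along the tool's x, y, z in mm, then the turn, a rotation vector about the tool's x, y, z in degrees, then the closure in counts, from 0 (fully open) to 255 (shut). In form: [[[tx, ty, tz, rx, ry, rz, gripper], ...]]. A call has 1 to 20 rows; each row shifts and turns the pose as measured when the row begins, along the tool's axes as they then stand; what a row does not reach is not made up. A row lasts 1/12 s, in which the tool goes at most 41.7 mm and 7.16 degrees, less where a joint would pass 70% of its speed; a pose out of reach is approached as far as the arm can. A call with a gripper value outside its range is refused whole. The fingers move at their own pace and stop on an object; the grip force is fixed at half the most. Time passes only in rows, so rows that do not move let the fingers close. It gives the time, the measured TCP pose, the force and the opening at its end, in the units of the state.
- r.read_state(): the state, without advancing time (a new reading comes with each control period).
- optics.grab_frame(name): name is "side" or "top"; returns the picture (384x512x3 uint8, blue, green, red); there is no depth.
- optics.calibration(name): a dict with "K" (3x3 intrinsics, pixels), "cam_to_world" (4x4, takes a point from camera to world coordinates). Camera axes: x right, y down, z forward; pixel columns grow to the right and rows downward; lengths in mm; the calibration is good to about 2 mm. A picture is of the moment at which its call begins. calibration takes no time and is no camera call.
- ticket.sign_off(): hands the job in, once; it reports no verdict.
The state is a dict: "t": time; "qpos": joint angles; "qd": joint speeds; "joint_efforts": joint torques, N m; "eef_pos": TCP position; "tcp_rot": TCP orientation; "wrist_force": force on the tool from outside, world axes, zero at the start; "wrist_torque": the same for the moment, N m; "opening": finger opening in mm.
Only numpy, scipy, OpenCV 4.12 (cv2) and the standard library are available. Lean on these libraries where they do the work, as an engineer would, in place of code of your own. Each camera call takes 0.05 s, during which the arm holds its last target. There are 200 camera calls.

## Working session

There is one attempt and no reset: what is moved stays moved. The work goes in short steps, Python scripts to look and compute and a tool call to move; the robot and the scene stay as the last step left them, time stands still between calls to the robot, and variables do not carry over. Pictures are saved under pics/ and viewed, about 8 in all and at most 12, crops included, and the job is handed in when it is done.

Besides the shell and the picture viewer there is one more tool, called after "Call:" in YAML: its name, and indented under it one key for each argument. arm_command: Moves the arm, as the interface text tells. Its arguments: {"type":"object","properties":{"targets":{"type":"array","items":{"type":"array","items":{"type":"array","items":{"type":"number"}}}}},"required":["targets"]}

```bash
mkdir -p pics; python3 - <<'E'
from station import r, optics
import cv2
s=r.read_state()
print({k:s[k] for k in('t','eef_pos','tcp_rot','wrist_force','opening')})
for n in('top','side'):
    cv2.imwrite(f'pics/{n}0.png',cv2.resize(optics.grab_frame(n),(800,600)))
    c=optics.calibration(n);print(n,c['K'],c['cam_to_world'])
E
```

```text
{'t': 0.0, 'eef_pos': array([ 192.2831465 , -594.55919194,  403.88404987]), 'tcp_rot': array([-3.10186726e+00, -4.89105454e-01,  4.84014362e-04]), 'wrist_force': array([ 0.77096517,  0.6784424 , -0.03944471]), 'opening': 85.68504022976106}
top [[381.24874209   0.         258.02567496]
 [  0.         381.24874209 186.13138477]
 [  0.           0.           1.        ]] [[-1.87699293e-03 -9.81047902e-01  1.93756266e-01  4.42565385e+02]
 [-9.99693045e-01 -2.94573302e-03 -2.45995760e-02  2.48897673e+01]
 [ 2.47041166e-02 -1.93742964e-01 -9.80741235e-01  7.37188445e+02]
 [ 0.00000000e+00  0.00000000e+00  0.00000000e+00  1.00000000e+00]]
side [[396.49538298   0.         256.53040461]
 [  0.         396.49538298 190.4267277 ]
 [  0.           0.           1.        ]] [[-9.47353950e-01 -1.86005254e-01  2.60619529e-01  3.63555656e+02]
 [-3.19471210e-01  4.94667187e-01 -8.08234199e-01  6.36682497e+02]
 [ 2.14158783e-02 -8.48944297e-01 -5.28048237e-01  5.00113591e+02]
 [ 0.00000000e+00  0.00000000e+00  0.00000000e+00  1.00000000e+00]]
```

View pics/top0.png

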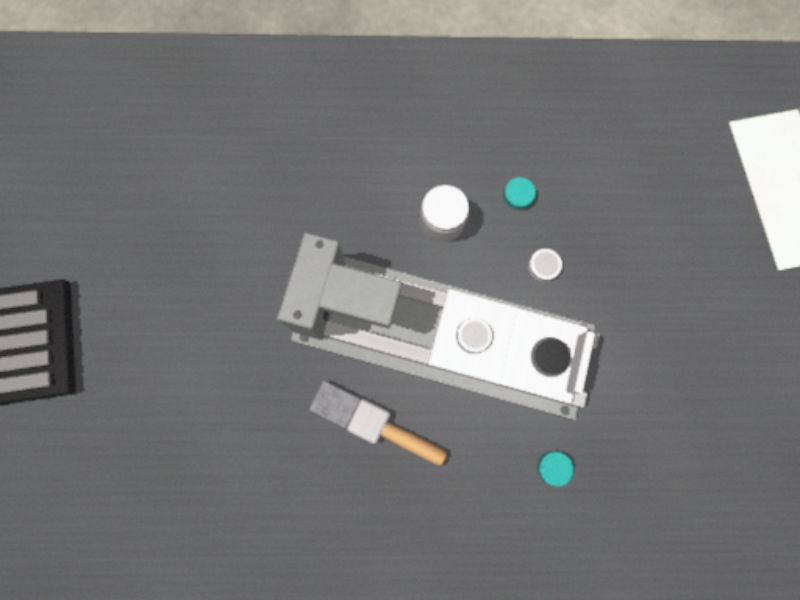

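View pics/side0.png

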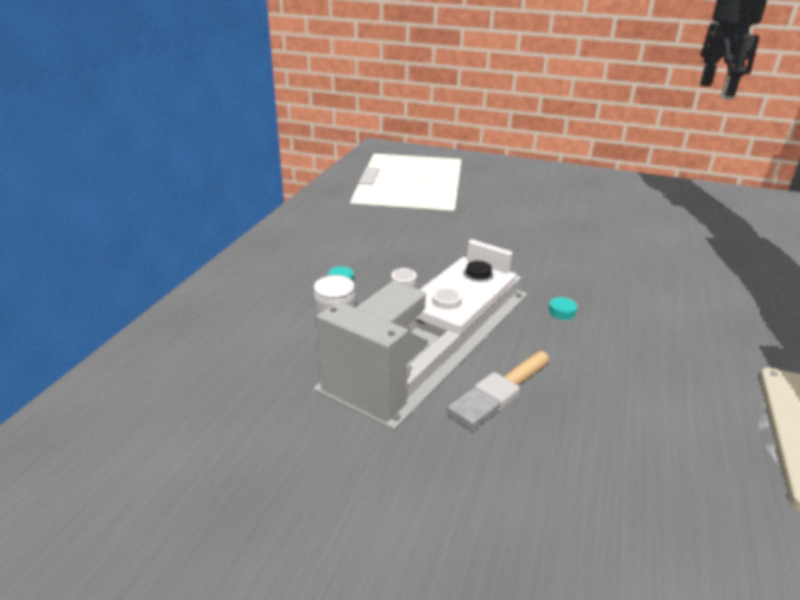

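The top view (800x600) shows:
- the black lock button at (551,357) with the lip to its right
- the grey-white sample in the carriage recess at (475,335)
- the spare disc on the bench at (546,264)
- the tin at (445,210)
- the brush at about (380,425)
- two turquoise discs at (520,193) and (557,469), which are decoys

The sample is the disc lying in the carriage. The side view agrees, with the button at (479,270).

```bash
cat > h.py <<'E'
import numpy as np, cv2
from station import r, optics
def ray(n,u,v,z):
    c=optics.calibration(n);T=np.array(c['cam_to_world'])
    d=T[:3,:3]@np.linalg.inv(c['K'])@[u,v,1];o=T[:3,3]
    return o+d*(z-o[2])/d[2]
def blob(im,box,lo,hi):
    x0,y0,x1,y1=box
    m=cv2.inRange(cv2.cvtColor(im[y0:y1,x0:x1],cv2.COLOR_BGR2GRAY),lo,hi)
    c=max(cv2.findContours(m,0,2)[0],key=cv2.contourArea)
    (x,y),rad=cv2.minEnclosingCircle(c);M=cv2.moments(c)
    return M['m10']/M['m00']+x0,M['m01']/M['m00']+y0,rad,M['m00']
E
python3 - <<'E'
from h import *
im=optics.grab_frame('top');s=1.5625
b=blob(im,(336,212,364,244),0,45);print('btn',b,ray('top',b[0],b[1],57))
g=cv2.cvtColor(im,cv2.COLOR_BGR2GRAY)
sc=(475/s,334/s)
B=ray('top',551/s,356/s,59);S=ray('top',*sc,55);d=S-B;print(B,S,np.hypot(*d[:2]),'dir',np.degrees(np.arctan2(d[1],d[0])))
for n,u,v,z in[('colA',319,244,116),('colB',297,314,116),('pl1',565,409,8),('pl2',304,338,8),('spare',546,264,16),('tin',445,208,55),('liptopA',592,334,79),('liptopB',580,396,79)]:print(n,ray('top',u/s,v/s,z).round(1))
i2=optics.grab_frame('side');b2=blob(i2,(294,164,320,182),0,50);print('side',b2,ray('side',b2[0],b2[1],57))
c=cv2.resize(im[170:290,250:400],(800,640),interpolation=2)[:600];cv2.imwrite('pics/crop.png',c)
E
```

```text
Traceback (most recent call last):
  File "h.py", line 10, in blob
    c=max(cv2.findContours(m,0,2)[0],key=cv2.contourArea)
ValueError: max() iterable argument is empty
```

```bash
python3 - <<'E'
from h import *
im=optics.grab_frame('top');s=1.5625;print(im.shape)
g=cv2.cvtColor(im,cv2.COLOR_BGR2GRAY);print(g[212:244:3,336:364:2])
B=ray('top',551/s,356/s,59);S=ray('top',475/s,334/s,55);d=S-B;print(B,S,np.hypot(*d[:2]),'dir',np.degrees(np.arctan2(d[1],d[0])))
for n,u,v,z in[('colA',319,244,116),('colB',297,314,116),('pl1',565,409,8),('pl2',304,338,8),('spare',546,264,16),('tin',445,208,55),('liptopA',592,334,79),('liptopB',580,396,79)]:print(n,ray('top',u/s,v/s,z).round(1))
print('side',ray('side',479/s,269/s,59))
c=cv2.resize(im[170:282,250:400],(800,597),interpolation=2);cv2.imwrite('pics/crop.png',c)
E
```

```text
(384, 512, 3)
[[250 250 250 250 249 249 249 249 250 250 249 249 248 249]
 [250 250 251 250 248 248 239 233 233 235 246 249 249 249]
 [250 250 250 247 172 114  86  71  71  70  71  81 222 249]
 [250 250 248 138  87  75  74  74  72  73  73  64  68 112]
 [250 250 183  98  76  77  75  74  70  73  71  70  71  67]
 [250 251 119  88  75  74  73  73  72  73  70  68  68  68]
 [250 251 152  96  74  73  72  71  74  68  72  71  66  66]
 [251 250 228 120  78  72  78  73  73  72  71  65  70  66]
 [251 249 249 227 123  90  70  74  75  69  74  68  71 162]
 [251 249 250 249 244 204 128 105 100  90  96 146 241 248]
 [250 249 249 248 250 250 250 250 249 249 249 249 249 248]]
[ 501.11058823 -161.04581939   59.        ] [526.77920886 -75.09607059  55.        ] 89.70082164927642 dir 73.37191115017934
colA [616.4  99.8 116. ]
colB [540.1 120.9 116. ]
pl1 [ 441.6 -188.8    8. ]
pl2 [527.4 128.1   8. ]
spare [ 619.9 -172.3   16. ]
tin [679.  -42.7  55. ]
liptopA [ 524. -203.   79.]
liptopB [ 455.6 -185.4   79. ]
side [ 499.32058959 -153.79471907   59.        ]
```

View pics/crop.png

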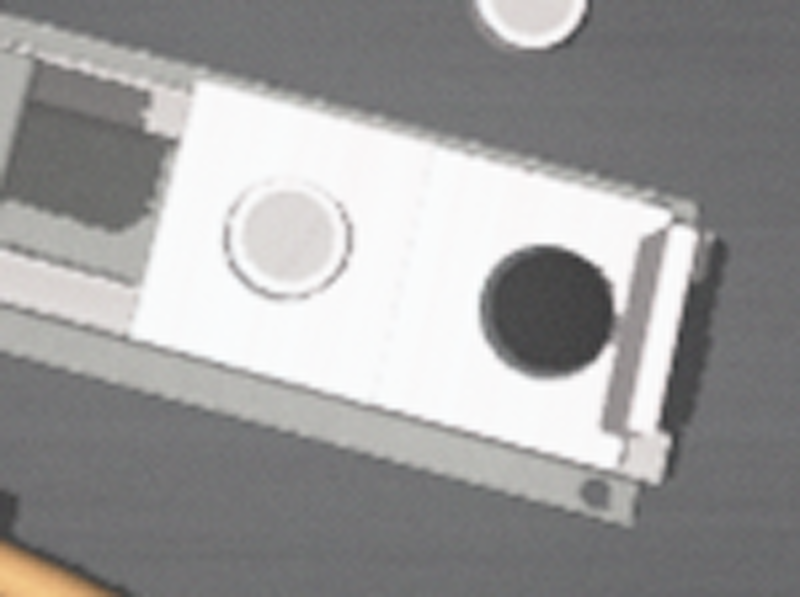

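The crop shows the sample (grey, ringed) in its recess at (288,235), the button at (549,312) and the lip at (665,330). From the top view the button is at about (500,-162), and the stand's +y points at about 74.5°.

Plan: open the jaws partway along the rails, with one finger on the button and the other behind the lip. That gives a positive push that doesn't depend on friction.

```bash
cat >> h.py <<'E'
from scipy.spatial.transform import Rotation as R
def move(p,yaw):
    "tool-frame shift (mm) and turn (deg) to TCP p, tool down, tool y at world angle yaw deg"
    s=r.read_state();C=R.from_rotvec(s['tcp_rot'])
    y=np.array([np.cos(np.radians(yaw)),np.sin(np.radians(yaw)),0]);z=np.array([0,0,-1.])
    G=R.from_matrix(np.c_[np.cross(y,z),y,z])
    print('at',s['t'],s['eef_pos'].round(1),'F',s['wrist_force'].round(1),'open',round(s['opening'],1),
     'shift',C.inv().apply(np.array(p)-s['eef_pos']).round(1),'turn',np.degrees((C.inv()*G).as_rotvec()).round(1))
E
python3 - <<'E'
from h import *
P=[]
for n,box in(('top',(334,210,366,246)),('side',(290,160,322,184))):
    im=optics.grab_frame(n);x0,y0,x1,y1=box
    g=cv2.cvtColor(im[y0:y1,x0:x1],cv2.COLOR_BGR2GRAY);m=cv2.inRange(g,0,100)
    m=cv2.morphologyEx(m,cv2.MORPH_OPEN,np.ones((5,5) if n=='top' else (3,3),np.uint8))
    c=max(cv2.findContours(m,0,2)[0],key=cv2.contourArea)
    e=cv2.fitEllipse(c);print(n,e[0][0]+x0,e[0][1]+y0,e[1],ray(n,e[0][0]+x0,e[0][1]+y0,57))
d=np.array([np.cos(np.radians(74.5)),np.sin(np.radians(74.5))])
g=np.array([500,-162])-21*d
move([*g,300],-105.5)
E
```

```text
top 353.062650680542 227.85253715515137 (21.56505584716797, 22.485197067260742) [ 501.26102124 -162.35516476   57.        ]
side 306.14006996154785 172.62371253967285 (11.343620300292969, 16.337419509887695) [ 500.36652289 -154.88988669   57.        ]
at 0.3 [ 192.3 -594.6  404.4] F [ 0.9 -0.7  0.6] open 85.3 shift [ 414.3 -299.4  104.6] turn [-0.   0.  33.4]
```

Call:
arm_command:
  targets:
    - [[30, -21.5, 5, 0, 0, 0, 150], [30, -21.5, 5, 0, 0, 0, 150], [30, -21.5, 5, 0, 0, 0, 150], [30, -21.5, 5, 0, 0, 0, 150], [30, -21.5, 5, 0, 0, 0, 150], [30, -21.5, 5, 0, 0, 0, 150], [30, -21.5, 5, 0, 0, 0, 150], [30, -21.5, 5, 0, 0, 0, 150], [30, -21.5, 5, 0, 0, 0, 150], [30, -21.5, 5, 0, 0, 0, 150], [30, -21.5, 5, 0, 0, 0, 150], [30, -21.5, 5, 0, 0, 0, 150], [0, 0, 0, 0, 0, 6.5, 150], [0, 0, 0, 0, 0, 6.5, 150], [0, 0, 0, 0, 0, 6.5, 150], [0, 0, 0, 0, 0, 6.5, 150], [0, 0, 0, 0, 0, 6.5, 150]]

```text
t: 1.72
eef_pos: [465.8, -219.7, 340.0]
tcp_rot: [3.109, -0.43, 0.0]
wrist_force: [-0.4, -0.8, -0.2]
opening: 35.0
```

```bash
python3 - <<'E'
from h import *
d=np.array([np.cos(np.radians(74.5)),np.sin(np.radians(74.5))])
g=np.array([500.5,-162])-21*d
move([*g,280],-105.5)
E
```

```text
at 1.7167 [ 465.8 -219.7  340. ] F [-0.4 -0.8 -0.2] open 35.0 shift [ 17.8 -44.1  59.9] turn [ 0.2 -0.  -0.2]
```

Call:
arm_command:
  targets:
    - [[6, -15, 15, 0, 0, 0, 150], [6, -15, 15, 0, 0, 0, 150], [6, -14, 15, 0, 0, 0, 150], [0, 0, 15, 0, 0, 0, 150], [0, 0, 0, 0, 0, 0, 150]]

```text
t: 2.13
eef_pos: [496.7, -181.7, 279.1]
tcp_rot: [3.105, -0.447, 0.006]
wrist_force: [-0.3, -0.1, 0.3]
opening: 35.0
```

```bash
python3 - <<'E'
from h import *
d=np.array([np.cos(np.radians(74.5)),np.sin(np.radians(74.5))])
g=np.array([500.5,-162])-21*d
move([*g,280],-105.5)
a=optics.grab_frame('top')[160:272,280:400];b=optics.grab_frame('side')[70:220,230:390]
cv2.imwrite('pics/near.png',np.hstack([cv2.resize(a,(400,375),interpolation=2),cv2.resize(b,(400,375),interpolation=2)]))
E
```

```text
at 2.1333 [ 496.7 -181.7  279.1] F [-0.3 -0.1  0.3] open 35.0 shift [-1.6  1.  -0.9] turn [ 0.2 -0.3 -0.9]
```

View pics/near.png

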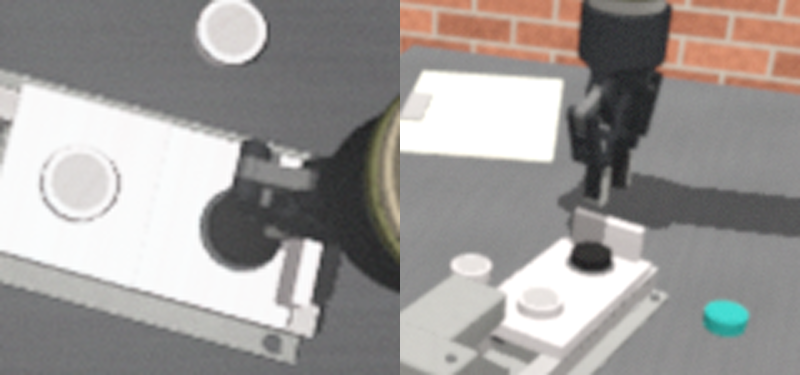

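The front finger is over the button and the rear finger is behind the lip. I'll add 3 mm of clearance behind the lip and descend, watching for contact at lip height (TCP about 250).

Call:
arm_command:
  targets:
    - [[-1, 4, 8, 0, 0, -0.8, 150], [0, 0, 8, 0, 0, 0, 150], [0, 0, 5, 0, 0, 0, 150], [0, 0, 4, 0, 0, 0, 150], [0, 0, 4, 0, 0, 0, 150], [0, 0, 4, 0, 0, 0, 150], [0, 0, 0, 0, 0, 0, 150]]

```text
t: 2.82
eef_pos: [495.2, -189.0, 249.1]
tcp_rot: [3.104, -0.429, 0.018]
wrist_force: [-0.0, -0.7, 0.1]
opening: 35.2
```

```bash
python3 - <<'E'
from h import *
d=np.array([np.cos(np.radians(74.5)),np.sin(np.radians(74.5))])
g=np.array([500.5,-162])-24*d
move([*g,229],-105.5)
b=optics.grab_frame('side')[100:200,250:370]
cv2.imwrite('pics/near2.png',cv2.resize(b,(720,600),interpolation=2))
E
```

```text
at 2.8167 [ 495.2 -189.   249.1] F [-0.  -0.7  0.1] open 35.2 shift [-2.4 -3.5 20. ] turn [ 0.3 -0.7 -0.2]
```

View pics/near2.png

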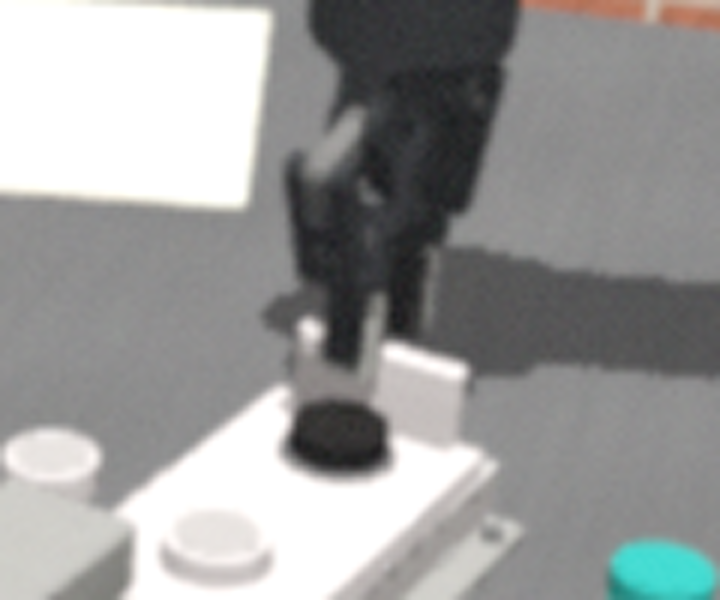

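The front finger is in front of the lip at (345,350), above the button at (338,435). The rear finger is behind the lip. Continuing down to contact.

Call:
arm_command:
  targets:
    - [[-2, -3, 5, 0, -0.7, 0, 150], [0, 0, 4, 0, 0, 0, 150], [0, 0, 4, 0, 0, 0, 150], [0, 0, 3, 0, 0, 0, 150], [0, 0, 2, 0, 0, 0, 150], [0, 0, 0, 0, 0, 0, 150]]

```text
t: 3.37
eef_pos: [494.7, -185.1, 230.2]
tcp_rot: [3.106, -0.429, -0.0]
wrist_force: [-1.1, -0.2, 2.5]
opening: 35.3
```

Call:
arm_command:
  targets:
    - [[0, 0, 2, 0, 0, 0, 150], [0, 0, 2, 0, 0, 0, 150], [0, 0, 2, 0, 0, 0, 150], [0, 0, 0, 0, 0, 0, 150]]

```text
t: 3.7
eef_pos: [494.8, -185.1, 224.5]
tcp_rot: [3.106, -0.429, -0.0]
wrist_force: [-2.7, -0.2, 5.4]
opening: 35.1
```

Call:
arm_command:
  targets:
    - [[0, 0, 2, 0, 0, 0, 150], [0, 0, 0.5, 0, 0, 0, 150], [0, 0, 0, 0, 0, 0, 150]]

```text
t: 3.95
eef_pos: [494.9, -185.0, 224.0]
tcp_rot: [3.105, -0.428, -0.001]
wrist_force: [-2.5, 1.5, 5.8]
opening: 35.1
```

The button is down with about 5.8 N on it. Now I'll push along the rails (tool -y), keeping a downward bias.

Call:
arm_command:
  targets:
    - [[0, -3, 1.5, 0, 0, 0, 150], [0, -3, 1.5, 0, 0, 0, 150], [0, -3, 1.5, 0, 0, 0, 150], [0, -3, 1.5, 0, 0, 0, 150]]

```text
t: 4.28
eef_pos: [497.9, -175.3, 223.4]
tcp_rot: [3.1, -0.432, -0.001]
wrist_force: [-10.7, 0.8, 23.7]
opening: 34.9
```

Call:
arm_command:
  targets:
    - [[0, -4, 0.6, 0, 0, 0, 150], [0, -4, 0.6, 0, 0, 0, 150], [0, -4, 0.6, 0, 0, 0, 150], [0, -4, 0.6, 0, 0, 0, 150], [0, -4, 0.6, 0, 0, 0, 150], [0, -4, 0.6, 0, 0, 0, 150]]

```text
t: 4.78
eef_pos: [503.6, -154.4, 223.8]
tcp_rot: [3.093, -0.436, -0.003]
wrist_force: [-6.6, -1.2, 11.4]
opening: 35.3
```

```bash
python3 - <<'E'
from h import *
d=np.array([np.cos(np.radians(74.5)),np.sin(np.radians(74.5))])
move([*(np.array([494.9,-185])+130*d),223.5],-105.5)
im=optics.grab_frame('side')
cv2.imwrite('pics/push.png',cv2.resize(im[100:200,250:370],(720,600),interpolation=2))
E
```

```text
at 4.7833 [ 503.6 -154.4  223.8] F [-6.6 -1.2 11.4] open 35.3 shift [ -1.1 -98.1  -1.5] turn [ 1.  -0.  -0.6]
```

View pics/push.png

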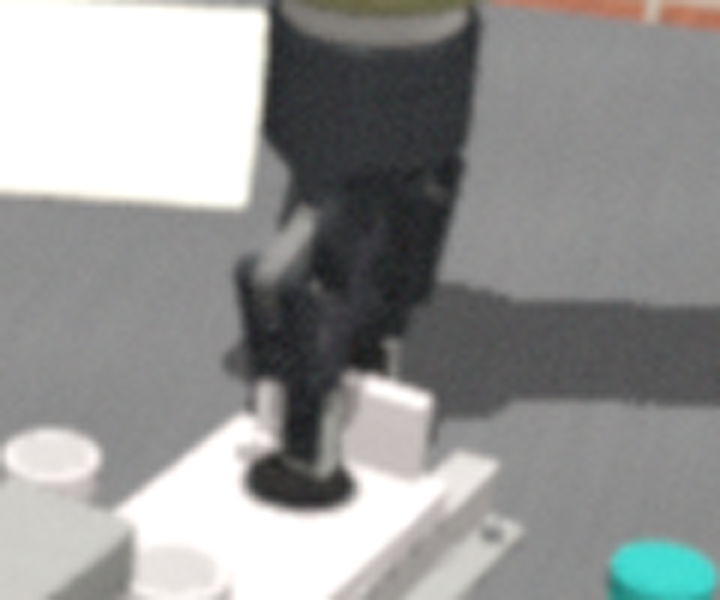

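The carriage is moving, with the button held down and the front finger on it, the rear one behind the lip. I'll continue the push.

Call:
arm_command:
  targets:
    - [[0, -5, 0.7, 0.1, 0, 0, 150], [0, -5, 0.7, 0.1, 0, 0, 150], [0, -5, 0.7, 0.1, 0, 0, 150], [0, -5, 0.7, 0.1, 0, 0, 150], [0, -5, 0.7, 0.1, 0, 0, 150], [0, -5, 0.7, 0.1, 0, 0, 150], [0, -5, 0.7, 0.1, 0, 0, 150], [0, -5, 0.7, 0.1, 0, 0, 150]]

```text
t: 5.5
eef_pos: [514.1, -117.2, 223.6]
tcp_rot: [3.1, -0.443, -0.004]
wrist_force: [-7.5, -1.0, 13.1]
opening: 35.1
```

```bash
python3 - <<'E'
from h import *
d=np.array([np.cos(np.radians(74.5)),np.sin(np.radians(74.5))])
move([*(np.array([494.9,-185])+130*d),223.5],-105.5)
E
```

```text
at 5.5 [ 514.1 -117.2  223.6] F [-7.5 -1.  13.1] open 35.1 shift [ -1.1 -59.5  -0.5] turn [ 0.6  0.1 -0.8]
```

Call:
arm_command:
  targets:
    - [[0, -5, 0.7, 0.1, 0, 0, 150], [0, -5, 0.7, 0.1, 0, 0, 150], [0, -5, 0.7, 0.1, 0, 0, 150], [0, -5, 0.7, 0.1, 0, 0, 150], [0, -5, 0.7, 0.1, 0, 0, 150], [0, -5, 0.7, 0.1, 0, 0, 150], [0, -5, 0.7, 0.1, 0, 0, 150], [0, -5, 0.7, 0.1, 0, 0, 150], [0, -5, 0.7, 0.1, 0, 0, 150]]

```text
t: 6.25
eef_pos: [526.2, -74.2, 223.4]
tcp_rot: [3.108, -0.447, -0.004]
wrist_force: [-6.5, -0.2, 12.3]
opening: 35.1
```

```bash
python3 - <<'E'
from h import *
d=np.array([np.cos(np.radians(74.5)),np.sin(np.radians(74.5))])
move([*(np.array([494.9,-185])+130*d),223.5],-105.5)
im=optics.grab_frame('side')
cv2.imwrite('pics/push2.png',cv2.resize(im[130:270,190:358],(720,600),interpolation=2))
E
```

```text
at 6.25 [526.2 -74.2 223.4] F [-6.5 -0.2 12.3] open 35.1 shift [ -0.8 -14.9  -0.1] turn [ 0.1  0.1 -0.9]
```

View pics/push2.png

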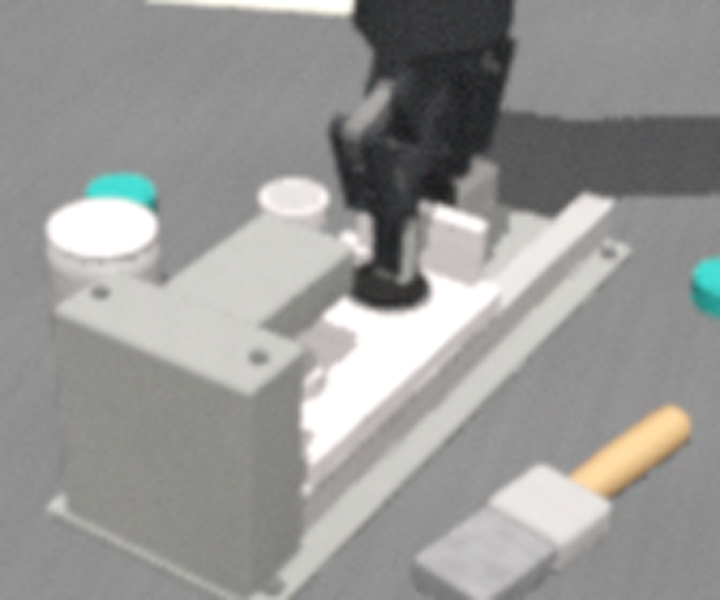

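The carriage is nearly under the head, about 15 mm short, with the button at (390,290) still down. I'll slow down until it meets the stop.

Call:
arm_command:
  targets:
    - [[0, -3, 0.8, 0, 0, 0, 150], [0, -3, 0.8, 0, 0, 0, 150], [0, -3, 0.8, 0, 0, 0, 150], [0, -3, 0.8, 0, 0, 0, 150], [0, -3, 0.8, 0, 0, 0, 150]]

```text
t: 6.72
eef_pos: [530.6, -59.1, 223.5]
tcp_rot: [3.105, -0.446, -0.004]
wrist_force: [-4.9, -8.6, 12.9]
opening: 35.2
```

Call:
arm_command:
  targets:
    - [[0, -2, 0.8, 0, 0, 0, 150], [0, -2, 0.8, 0, 0, 0, 150], [0, -2, 0.8, 0, 0, 0, 150]]

```text
t: 6.97
eef_pos: [531.5, -57.5, 223.6]
tcp_rot: [3.096, -0.451, -0.008]
wrist_force: [-9.7, -5.0, 18.0]
opening: 35.3
```

Call:
arm_command:
  targets:
    - [[0, -2, 0.8, 0, 0, 0, 150], [0, -2, 0.8, 0, 0, 0, 150], [0, -2, 0.8, 0, 0, 0, 150]]

```text
t: 7.22
eef_pos: [532.1, -56.2, 223.7]
tcp_rot: [3.087, -0.457, -0.012]
wrist_force: [-8.9, -4.3, 16.6]
opening: 35.4
```

Fy rose after about 131 mm of travel, so it is at the stop. A few more rows should let the rear finger reach the lip and confirm it.

Call:
arm_command:
  targets:
    - [[0, -3, 0.8, 0.3, 0, 0, 150], [0, -3, 0.8, 0.3, 0, 0, 150], [0, -3, 0.8, 0.3, 0, 0, 150], [0, -3, 0.8, 0.3, 0, 0, 150]]

```text
t: 7.55
eef_pos: [535.0, -52.6, 223.6]
tcp_rot: [3.094, -0.47, -0.006]
wrist_force: [-12.8, -13.3, 18.6]
opening: 34.8
```

```bash
python3 - <<'E'
from h import *
move([532,-56,300],-105.5)
im=optics.grab_frame('side')
cv2.imwrite('pics/push3.png',cv2.resize(im[130:270,190:358],(720,600),interpolation=2))
E
```

```text
at 7.55 [535.  -52.6 223.6] F [-12.8 -13.3  18.6] open 34.8 shift [ -2.1   5.2 -76.4] turn [ 0.7  0.1 -1.8]
```

View pics/push3.png

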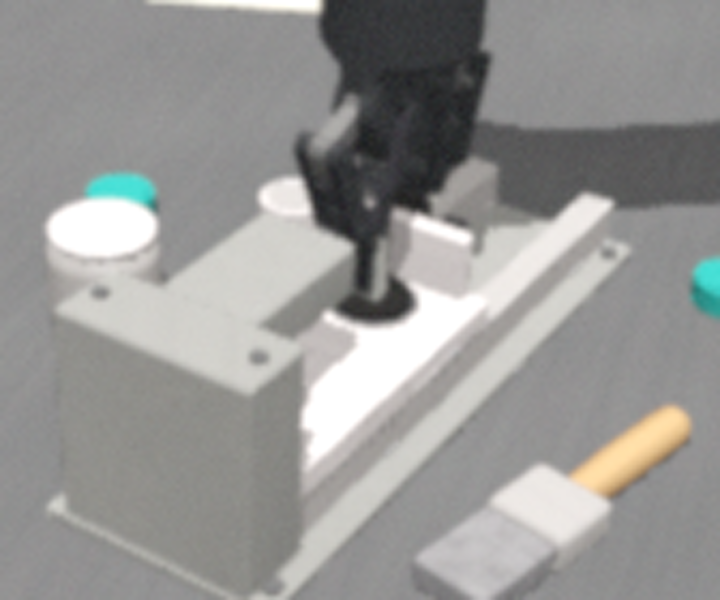

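The carriage front is at the column and Fy is -13 N. Now lifting straight up so the button springs up.

Call:
arm_command:
  targets:
    - [[0, 0, -4, 0, 0, 0, 150], [0, 0, -6, 0, 0, 0, 150], [0, 0, -6, 0, 0, 0, 150], [0, 0, -10, 0, 0, 0, 150], [0, 0, -15, 0, 0, 0, 150], [0, 0, -20, 0, 0, 0, 150], [0, 0, -30, 0, 0, 0, 150], [0, 0, -30, 0, 0, 0, 150]]

```text
t: 8.27
eef_pos: [533.9, -51.7, 345.6]
tcp_rot: [3.094, -0.471, -0.022]
wrist_force: [1.3, -0.4, 0.2]
opening: 35.1
```

Call:
arm_command:
  targets:
    - [[0, 40, -10, 0, 0, 0, 150], [0, 40, -10, 0, 0, 0, 150], [0, 40, -10, 0, 0, 0, 150], [0, 40, -10, 0, 0, 0, 150], [0, 40, -10, 0, 0, 0, 150], [0, 0, 0, 0, 0, 0, 150]]

```text
t: 8.77
eef_pos: [474.7, -244.2, 412.3]
tcp_rot: [3.096, -0.453, 0.002]
wrist_force: [0.5, -0.5, -0.6]
opening: 35.3
```

```bash
python3 - <<'E'
from h import *
im=optics.grab_frame('top');b=optics.grab_frame('side')
for n,i,bx in(('top',im,(270,190,320,240)),('side',b,(255,180,300,215))):
    x0,y0,x1,y1=bx;print(n)
cv2.imwrite('pics/end.png',np.hstack([cv2.resize(im[130:280,170:400],(400,261),interpolation=2),cv2.resize(b[130:240,190:358],(400,261),interpolation=2)]))
a=cv2.inRange(cv2.cvtColor(im[190:245,260:330],cv2.COLOR_BGR2GRAY),0,95)
c=max(cv2.findContours(cv2.morphologyEx(a,2,np.ones((5,5),np.uint8)),0,2)[0],key=cv2.contourArea)
e=cv2.fitEllipse(c);p=ray('top',e[0][0]+260,e[0][1]+190,57);print(e,p,'travel',np.hypot(*(p[:2]-[501.3,-162.4])))
for n,u,v,z in[('spare',546,264,16),('tin',445,208,55)]:print(n)
print(r.read_state()['wrist_force'],r.read_state()['eef_pos'])
E
```

```text
top
side
((24.069799423217773, 18.659276962280273), (21.64517593383789, 22.076732635498047), 119.17362976074219) [535.72333206 -39.01922722  57.        ] travel 128.09286038489967
spare
tin
[0.83201006 1.03575806 0.29018335] [ 476.97628803 -238.05470637  410.82607512]
```

View pics/end.png

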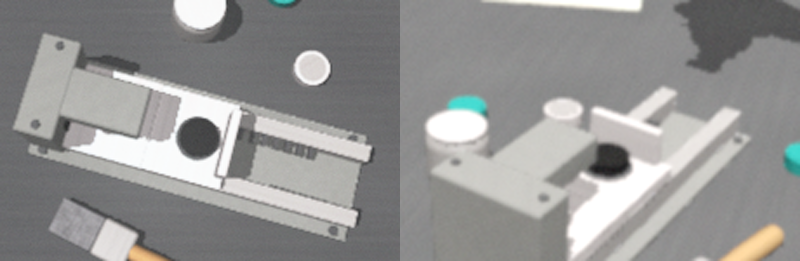

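The final view shows the carriage under the head, the button standing proud again at (197,137) in the left half of the picture, and the spare, tin and brush in place. Measured travel is 128 mm. My image distances read about 3% short (the 92.5 mm spacing measured 89.7), so this fits the full 130 mm.

```bash
python3 -c "
from station import ticket;print(ticket.sign_off())"
```

```text
the job is handed in; nothing more can be done
None
```

I pressed the lock button, pushed the carriage to the end stop with the button held down, then lifted off so the button could spring up. The job is handed in and took about 9 s of robot time. No verdict was given.

**How it went:** One finger pressed the button while the other stood behind the lip. During the push, z-force readings were 11 to 24 N and tool height stayed steady, so the button stayed bottomed. At about 131 mm of tool travel the force along the rails rose. It reached about 13 N as I pressed on and the fingertip slipped a few millimetres forward on the button.

**Last checks:**
- **Carriage:** The top camera gave 128 mm of button travel. That agrees with the tool travel once its roughly 3% short reading of a known length is allowed for.
- **Button:** It looks raised in the side view, but I judged this by eye only.
- **Bystanders:** The spare disc, tin and brush look unmoved, also judged by eye.
- **Robot:** It stands clear of everything with no contact force.
- **Not confirmed:** The head hides the sample disc in the end pictures, so I could not directly confirm that it lies in its recess.

One earlier disagreement: the two cameras differed by about 7 mm on the button's position. I put that down to the button's side wall being visible in the side view, and contact came where the top view predicted.

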